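Clamp the freshly glued remote fob

TASK

The black remote fob nested on the small cork-topped board has just been glued, so nothing but the clamp may touch it. With light pushes (never more than 10 N) slide the board flat along the mat until it stands square between the cheeks of the blue jig and up against its fence, without lifting it; only then press the jig's hold-down arm down until it is level, so that its spring foot is pushed about half way in on the fob (never fully in), and leave it so. Do not disturb the padlock, the lock cylinder or the tape roll.

Things in the scene. Friction and masses are not known exactly. Their poses are not given: they have to be found in the camera images.
- mat: smooth dark green bench mat, fixed, 400 (x) x 700 mm (y), its top 4 mm above the worktop (z = 0.004); origin at the centre of its underside. Keep the arm clear of the tall key machine left of it (x above 0.48, y 0.30 to 0.63; the gripper starts beside it) and of the screen behind its right end (from (0.80, -0.22) to (0.62, -0.70), from 0.11 m up).
- board: loose rectangular board, wood with a cork top, 100 mm along its x, 120 mm along its y, 12 mm thick (edges solid to 10 mm), about 0.3 kg with the fob, glides on the mat (friction about 0.3); origin at the centre of its underside, z up. The black fob (59 mm along y, 35 mm along x) sits fixed in its middle, its top 21 mm above the mat.
- fob: the black remote fob, 35 x 59 x 14 mm, long along its y, fixed on the middle of the board and turned as the board is; origin at the centre of its underside, 8 mm above the mat
- jig: blue clamping jig, fixed. Origin: the point on the mat where the board's centre belongs; x points into the fence, z up; no floor plate. Fence: front at x +50 mm (black rubber strip), back at +112 mm, 150 mm wide, 26 mm high. Two cheeks, 18 mm high, run from the fence out to x = +20 mm; inner faces y +-69 mm (9 mm play each side of the board), outer faces +-81 mm.
- hold_down (a joint): hinge of the jig's steel hold-down arm, rad: 0 = level, reaching from the hinge toward the jig's -x over the fob; positive = raised (starts at 0.95 to 1.25). Stiff hinge (0.5 N m): it stays where it is left and takes about 4 N at the handle to move, 6 N with the foot pressing. Bar 18 mm wide, 12 mm thick; hinge to handle axis 130 mm.
- handle (a point): top of the red round cross handle (16 mm diameter, 54 mm long along the jig's y) at the free end of the hold-down arm: 8 mm above the handle's axis, 130 mm from the hinge; with the arm level it is 63 mm above the mat
- foot (a joint): spring foot under the hold-down arm, m pushed in: 0 = fully out, 0.012 = fully in. Black rubber disc of 22 mm diameter on a brass stem, 86 mm from the hinge, so it lands on the middle of the fob; fully out its underside is 41 mm below the arm's axis. With the arm level on the fob it is pushed in about 7 mm. Spring 300 N/m with 0.9 N preload.
- padlock: bystander: brass-coloured padlock lying flat, 62 x 40 x 14 mm, origin at the centre of its underside
- cylinder: bystander: steel euro-profile lock cylinder, 17 x 71 x 33 mm, standing on its narrow side, long along its y; origin at the centre of its underside
- tape: bystander: black tape roll lying flat, 58 x 56 x 19 mm, origin at the centre of its underside
- hinge (a point): middle of the hold-down arm's hinge axis, which runs along the jig's y: 86 mm along the jig's x from the jig's origin, 55 mm above the mat, between two steel ears 62 mm high; its pin reaches 23 mm to either side

How it is judged (in metres and radians):
On the way:
1. the board stands square between the cheeks against the fence while the hold-down arm is still raised (x of board in the frame of jig above -0.006 m and y of board in the frame of jig between -0.01 and 0.01 m and angle between the x axis of board and the x axis of jig, either way round below 0.1 rad and value of joint hold_down above 0.5 rad), for 0.2 s.
At the end, for the whole second after the job is handed in: The board lies within 6 mm of the fence, within 10 mm of the middle between the cheeks and within 0.1 rad of square; the foot rests on the fob, pushed in 3 to 10.5 mm; all is at rest (x of board in the frame of jig above -0.006 m and y of board in the frame of jig between -0.01 and 0.01 m and angle between the x axis of board and the x axis of jig, either way round below 0.1 rad and contact force between foot and fob above 0.5 N and value of joint foot between 0.003 and 0.0105 m and linear speed of board below 0.01 m/s); the robot touches nothing.
It fails at once if the robot pushes, or the jig or a bystander presses, on the board or its fob with more than 10 N (contact force between board and the fingers above 10 N or contact force between board and the arm above 10 N or contact force between board and jig above 10 N or contact force between board and padlock above 10 N or contact force between board and cylinder above 10 N or contact force between board and tape above 10 N).
It fails at once if the robot touches the fob (contact force between fob and the arm above 0.3 N or contact force between fob and the fingers above 0.3 N).
It fails at once if the board is lifted or tipped (height (world z) of board above 0.012 m or angle between board's own z axis and vertical above 0.12 rad).
It fails at once if the foot is pushed fully in (value of joint foot above 0.0112 m).
It fails at once if a bystander is moved by more than 15 mm (distance of any of padlock, cylinder, tape from where it was at the start of the episode above 0.015 m).
It also fails if it takes over 72 s, if anything falls off the work surface, if the arm or the gripper's body presses on something with over 40 N, if the wrist force passes 120 N, or if a joint passes its speed limit or range.

ROBOT

A 6-joint arm with a two-finger parallel gripper is mounted at the origin on a cart in front of the work surface, level with it; the furniture and walls round the work are solid. World frame = base frame: x ahead of the robot, y to its left, z up, the work surface at z = 0. Lengths are in mm, angles in rad, forces in N, time in s.
With the tool pointing down it reaches from about 300 to 875 mm from the base axis. Payload 6.4 kg.
Tool frame: the origin (TCP) lies midway between the tips of the shut fingers; the grasp point (between the pads) lies robot.tcp_to_grasp behind it (robot.tcp_to_grasp is the distance from the TCP to the grasp point, in mm); z points along the fingers, y is the line along which they close (so a half turn about z gives the same grasp; the last joint's range is limited). The gripper opens to 88 mm and grips with 3 to 60 N. Pads are 18 mm wide; open, the fingers measure 123 mm over their backs; the gripper's body (75 mm by 187 mm) begins 45 mm behind the grasp point.
Start: joints at [1.017, 0.181, 1.607, -0, 1.354, -0.206], TCP at [195.967, 540.591, 238.714] pointing down, gripper open.
Joint ranges: [-2.99, 2.99], [-0.89, 2.07], [0.3, 2.58], [-1.14, 4.28], [0, 2.63], [-3.12, 3.12]. Speed limits (rad/s): [2.57, 2.57, 3.01, 3.14, 3.14, 3.14].

INTERFACE

Orientations are given as [roll, pitch, yaw] about the fixed x, y, z axes, in that order (R = Rz(yaw) Ry(pitch) Rx(roll)).
In Python, from plant import robot gives the robot as it stands. Calls block until the motion is done:
- robot.reach(position, orientation): joint-space move of the TCP to a pose.
- robot.move_straight(position, v=150, attitude=None, stop_force=None): straight line of the TCP; attitude=None keeps the orientation; v is the mean speed in mm/s. With stop_force (N) it stops when the force on the tool has changed by that much, and returns True; else False.
- robot.move_joints(angles): joint-space move.
- robot.grip(opening, f_grip=None): opening from 0.0 (shut) to 1.0 (fully open); f_grip is the grip in N (None keeps the last); returns when the fingers have stopped.
- robot.wait(seconds).
- robot.inverse_kinematics(position, orientation): joint angles nearest the present ones, or None.
- robot.observe(): the state.
- robot.get_image(name): name is "side" or "top"; returns (picture, depth): 420x560x3 uint8, red, green, blue; 420x560 float32, mm along the optical axis (not along the pixel's ray), 0 where there is no reading.
- robot.get_calibration(name): a dict with "vertical_fov" (degrees; the focal length in pixels is half the picture's height over the tangent of half this angle, whatever the lens; pixels are square), "cx", "cy" (the principal point, pixels), "dist" ([k1, k2, p1, p2, k3] as OpenCV has them; the pictures are not rectified), "world_from_camera" (4x4, takes a point from camera to world coordinates). Camera axes: x right, y down, z forward; pixel columns grow to the right and rows downward; lengths in mm; the calibration is good to about 2 mm. A picture is of the moment at which its call begins. get_calibration takes no time and is no camera call.
A pose or a line that the arm cannot do raises robot.PlanningError and nothing moves.
- robot.sign_off(): hands the job in; it is judged then, once.
The state is a dict: "time_s": time; "joint_pos": joint angles; "joint_vel": joint speeds; "tau": joint torques, N m; "position": TCP position; "ee_rot": TCP orientation; "wrist_force": force on the tool from outside, world axes, zero at the start; "moment": the same for the moment, N m; "grip_width": opening from 0.0 (shut) to 1.0 (fully open); "grip_force": force on a finger pad.
Only numpy, scipy, OpenCV 4.12 (cv2) and the standard library are available. Lean on these libraries where they do the work, as an engineer would, in place of code of your own. Each camera call takes 0.05 s, during which the arm holds its last target. There are 200 camera calls.

## Working session

There is one attempt and no reset: what is moved stays moved. The work goes in short steps, each a Python script; the robot and the scene stay as the last script left them, time stands still between calls to the robot, and variables do not carry over. Pictures are saved under pics/ and viewed, at most 10 in all, crops included, and the job is handed in when it is done.

```bash
mkdir -p pics; ls
python3 - <<'E'
from plant import robot
import cv2,numpy as np
print(robot.observe(), robot.tcp_to_grasp)
for n in("top","side"):
    p,d=robot.get_image(n); cv2.imwrite(f"pics/{n}0.png",p[:,:,::-1]); np.savez(f"{n}0.npz",p=p,d=d); print(n,robot.get_calibration(n))
E
```

```text
pics
{'time_s': 0.0, 'joint_pos': array([ 1.01670567e+00,  1.81515255e-01,  1.60796733e+00,  4.60885776e-06,
        1.35378134e+00, -2.06303429e-01]), 'joint_vel': array([ 0.00108076,  0.0010847 ,  0.00035366,  0.00073995, -0.00152873,
       -0.00233452]), 'tau': array([ 7.36295692e-05, -4.33871126e+01, -3.41860378e+01,  7.02629657e-02,
        3.83092964e-02, -1.06080290e-04]), 'position': array([195.679486  , 540.13542036, 237.84428452]), 'ee_rot': array([-3.13995775e+00, -3.46751386e-04,  2.79380415e+00]), 'wrist_force': array([-0.28305406, -0.24724396, -0.52325516]), 'moment': array([-0.02299667, -0.04971979,  0.05011949]), 'grip_force': 0.0, 'grip_width': 1.0012435359837462} 18.700000000000003
top {'vertical_fov': 50.97583211849181, 'cx': 279.62706168456907, 'cy': 213.20108604376176, 'dist': array([-0.02264986,  0.        ,  0.        ,  0.        ,  0.        ]), 'world_from_camera': array([[ 2.07856245e-03, -9.85462489e-01,  1.69880434e-01,
         3.77927616e+02],
       [-9.99159846e-01, -8.99990579e-03, -3.99825527e-02,
        -6.71763138e+01],
       [ 4.09302138e-02, -1.69654602e-01, -9.84653255e-01,
         9.13475561e+02],
       [ 0.00000000e+00,  0.00000000e+00,  0.00000000e+00,
         1.00000000e+00]])}
side {'vertical_fov': 51.78968649791035, 'cx': 273.28175269236385, 'cy': 205.16369310365505, 'dist': array([0.03409097, 0.        , 0.        , 0.        , 0.        ]), 'world_from_camera': array([[ 8.89032337e-01, -2.24656076e-01,  3.98937527e-01,
         2.22633618e+02],
       [-4.57708096e-01, -4.57363210e-01,  7.62444879e-01,
        -7.26924520e+02],
       [ 1.11714732e-02, -8.60435089e-01, -5.09437589e-01,
         5.10653208e+02],
       [ 0.00000000e+00,  0.00000000e+00,  0.00000000e+00,
         1.00000000e+00]])}
```

View pics/top0.png

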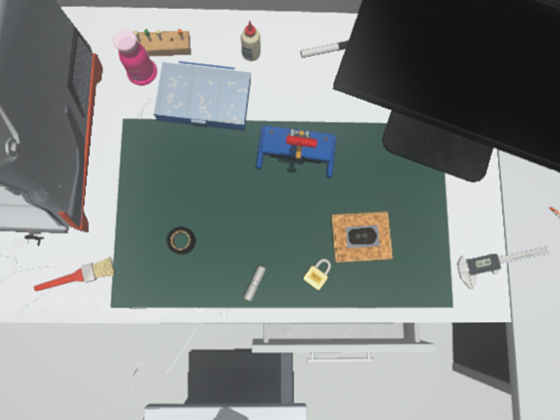

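View pics/side0.png

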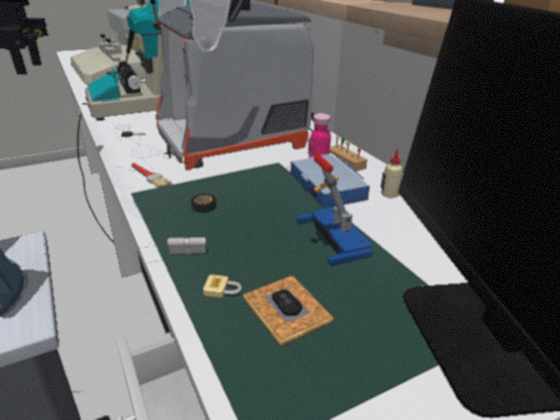

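The top view shows the jig at about (297,145) with its mouth facing the robot, and the board at (362,237). The padlock is at (318,274), the cylinder at (255,283) and the tape at (181,240). The side view shows the hold-down raised and its red handle at (323,163).

```bash
cat > h.py <<'E'
from plant import robot
import cv2,numpy as np
def cal(n):
    c=robot.get_calibration(n); f=210/np.tan(np.radians(c["vertical_fov"]/2))
    return np.array([[f,0,c["cx"]],[0,f,c["cy"]],[0,0,1]]),c["dist"],c["world_from_camera"]
def plane(n,uv,z):
    K,D,T=cal(n); q=cv2.undistortPoints(np.float32(uv).reshape(-1,1,2),K,D).reshape(-1,2)
    r=np.c_[q,np.ones(len(q))]@T[:3,:3].T; o=T[:3,3]
    return o+r*((z-o[2])/r[:,2])[:,None]
def cloud(n,d):
    K,D,T=cal(n); v,u=np.mgrid[:420,:560]
    q=cv2.undistortPoints(np.float32(np.stack([u,v],-1)).reshape(-1,1,2),K,D).reshape(-1,2)
    return ((np.c_[q,np.ones(len(q))]*d.reshape(-1,1))@T[:3,:3].T+T[:3,3]).reshape(420,560,3)
def big(m):
    cs,_=cv2.findContours(m.astype(np.uint8),cv2.RETR_EXTERNAL,cv2.CHAIN_APPROX_NONE)
    return max(cs,key=cv2.contourArea).reshape(-1,2)
def rect(n,c,z):
    p=plane(n,c,z)[:,:2]; (cx,cy),(w,h),a=cv2.minAreaRect(np.float32(p))
    return np.round([cx,cy,w,h,a],1)
def hsv(p): return cv2.cvtColor(p,cv2.COLOR_RGB2HSV)
def board(p,n="top"):
    H=hsv(p); m=cv2.inRange(H,(5,90,80),(22,255,255)); X=plane(n,np.argwhere(np.ones((420,560)))[:,::-1],15).reshape(420,560,3)
    m[(X[...,0]<290)|(X[...,0]>660)|(abs(X[...,1]+60)>330)]=0
    m=cv2.morphologyEx(m,cv2.MORPH_CLOSE,np.ones((9,9)))
    return rect(n,big(m),15)
E
python3 - <<'E'
from h import *
for n in("top","side"):
    z=np.load(n+"0.npz");p,d=z["p"],z["d"];X=cloud(n,d);H=hsv(p)
    print(n,"board",board(p,n))
    b=cv2.inRange(H,(105,150,60),(125,255,255))>0
    b&=(X[...,0]>350)&(X[...,0]<680)&(abs(X[...,1]+110)<200)
    print("blue n",b.sum(),np.percentile(X[b][:,2],[5,25,50,75,95]))
    t=b&(X[...,2]>23)&(X[...,2]<38); c=b&(X[...,2]>15)&(X[...,2]<25)
    print("fence top",cv2.minAreaRect(np.float32(X[t][:,:2])),"all", cv2.minAreaRect(np.float32(X[b][:,:2])))
    r=((H[...,0]<6)|(H[...,0]>174))&(H[...,1]>150)&(X[...,0]>400)&(X[...,0]<700)&(abs(X[...,1]+110)<120)&(X[...,2]>60)
    q=X[r]; print("handle",r.sum(),q.min(0),q.max(0),np.median(q,0))
    for nm,m in(("mat",None),):
        mm=cv2.inRange(H,(60,60,15),(100,255,90)); g=X[(mm>0)&(abs(X[...,2])<30)]; print("mat z",np.median(g[:,2]),cv2.minAreaRect(np.float32(g[:,:2])))
    # bystanders: things above mat
    o=((X[...,2]>10)&(X[...,0]>290)&(X[...,0]<660)&(X[...,1]>-400)&(X[...,1]<270)).astype(np.uint8)
    k,l,s,ce=cv2.connectedComponentsWithStats(o)
    for i in range(1,k):
        if s[i,4]>80:
            q=X[l==i];print(s[i],np.round(np.percentile(q,[1,50,99],axis=0)).tolist())
E
```

```text
top board [ 485.8 -273.    99.2  119.1    3.5]
blue n 810 [20.05825954 26.66171532 28.84953656 30.04521336 31.7238965 ]
fence top ((653.6669311523438, -136.69161987304688), (156.75927734375, 61.939857482910156), 86.03849029541016) all ((528.7677001953125, -135.78079223632812), (161.04803466796875, 302.1341857910156), 89.80970764160156)
handle 211 [ 623.19767614 -159.82827328  177.13410753] [ 640.54084833 -109.24410672  186.68310342] [ 631.10395782 -133.76775023  183.85260264]
mat z 3.5149414795200755 ((580.50830078125, -158.36920166015625), (308.08050537109375, 567.1386108398438), 0.8891878724098206)
[264 133  70  46 973] [[611.0, -215.0, 11.0], [641.0, -143.0, 30.0], [660.0, -77.0, 186.0]]
[256 153   7  16  87] [[594.0, -66.0, 15.0], [643.0, -60.0, 20.0], [659.0, -54.0, 148.0]]
[ 332  212   61   51 2709] [[435.0, -333.0, 10.0], [484.0, -272.0, 15.0], [536.0, -215.0, 27.0]]
[165 227  30  28 435] [[447.0, 70.0, 12.0], [475.0, 98.0, 22.0], [502.0, 126.0, 25.0]]
[ 93 258  20  22 156] [[378.0, -67.0, 10.0], [417.0, 253.0, 11.0], [437.0, 270.0, 913.0]]
[303 258  29  32 422] [[378.0, -205.
[... 602 characters left out ...]
17798213  183.03585778]
mat z 4.251703867378382 ((570.7445068359375, -139.1077880859375), (701.1419677734375, 870.9920654296875), 37.855255126953125)
[309 155  29  45 549] [[610.0, -163.0, 105.0], [633.0, -144.0, 145.0], [659.0, -113.0, 186.0]]
[191 194  26  18 335] [[447.0, 66.0, 10.0], [473.0, 86.0, 21.0], [500.0, 122.0, 24.0]]
[297 214  58  51 818] [[612.0, -220.0, 10.0], [648.0, -174.0, 22.0], [660.0, -60.0, 31.0]]
[168 238  38  15 518] [[357.0, -76.0, 11.0], [388.0, -60.0, 29.0], [419.0, -42.0, 38.0]]
[204 275  38  21 492] [[378.0, -209.0, 11.0], [403.0, -186.0, 18.0], [436.0, -157.0, 20.0]]
[ 244  276   90   68 3342] [[435.0, -337.0, 11.0], [479.0, -289.0, 16.0], [534.0, -221.0, 26.0]]
```

Run:
```python
from h import *
for n in("top","side"):
    z=np.load(n+"0.npz");p,d=z["p"],z["d"];X=cloud(n,d);H=hsv(p)
    b=cv2.inRange(H,(105,150,40),(125,255,255))
    box=(225,115,120,75) if n=="top" else (285,195,100,75)
    m=np.zeros_like(b);x,y,w,h=box;m[y:y+h,x:x+w]=b[y:y+h,x:x+w]
    if n=="top": m[:,:252]=0
    m=m>0;t=m&(X[...,2]>24)&(X[...,2]<38)
    if n=="side": t&=(X[...,2]>27)
    c=np.argwhere(t)[:,::-1]; r=rect(n,c,30); a=np.radians(r[4]-90 if r[2]>r[3] else r[4]); R=np.array([np.cos(a),np.sin(a)])
    print(n,"fence",r,"origin",r[:2]-81*R, "yaw",np.degrees(a), "depth pts",cv2.minAreaRect(np.float32(X[t][:,:2])))
    # everything blue in jig frame (fence centre based)
    q=(X[m][:,:2]-(r[:2]-81*R))@np.c_[R,[-R[1],R[0]]]; zz=X[m][:,2]
    print("jig extents x,y",np.percentile(q,[0,2,98,100],axis=0).round(1).tolist())
    k=(q[:,0]<46)&(zz>10);print("cheeks",[np.percentile(q[k&(s*q[:,1]>0)],[2,50,98],axis=0).round(1).tolist() for s in(1,-1)])
    r=((H[...,0]<6)|(H[...,0]>174))&(H[...,1]>150)&(X[...,0]>400)&(X[...,0]<700)&(abs(X[...,1]+110)<120)&(X[...,2]>60)
    q=X[r]; print("handle centre", (q[:,:2].mean(0)).round(1), "uv",np.argwhere(r).mean(0)[::-1])
z=np.load("top0.npz");X=cloud("top",z["d"])
for uv in((440,150),(395,145),(385,115),(480,170),(340,88)):print(uv,X[uv[1],uv[0]].round())
for yaw in(-4,176,86,-94):
    pos=[420,-273,60] if yaw in(-4,176) else [510,-345,60]
    print(yaw,robot.inverse_kinematics(pos,[np.pi,0,np.radians(yaw)]),robot.inverse_kinematics([625,-131,200],[np.pi,0,np.radians(yaw)]))
```

```text
top fence [ 664.9 -136.9  150.3   81.    85. ] origin [ 584.20822945 -129.84038484] yaw -5.0 depth pts ((664.3931884765625, -137.41244506835938), (150.80796813964844, 80.13780212402344), 86.34202575683594)
jig extents x,y [[-211.0, -80.3], [41.0, -78.3], [116.3, 76.7], [122.3, 79.4]]
cheeks [[[-211.0, 44.4], [41.0, 73.7], [45.6, 78.2]], [[34.8, -78.4], [39.9, -74.2], [45.3, -69.8]]]
handle centre [ 631.5 -133.9] uv [301.14218009 140.95734597]
side fence [ 687.7 -117.7  213.8   85.9   70.9] origin [611.15913812 -91.19535018] yaw -19.099999999999994 depth pts ((689.1993408203125, -116.36736297607422), (212.92955017089844, 85.98594665527344), 70.66112518310547)
jig extents x,y [[-159.1, -727.9], [15.0, -114.6], [145.9, 112.6], [187.9, 131.1]]
cheeks [[[7.2, 16.2], [28.4, 34.1], [45.0, 43.1]], [[-159.1, -727.9], [41.7, -114.6], [45.8, -105.1]]]
handle centre [ 627.7 -142.3] uv [323.02272727 162.87878788]
(440, 150) [ 676. -452.   12.]
(395, 145) [ 685. -353.   14.]
(385, 115) [ 759. -338.   -0.]
(480, 170) [ 632. -538.   12.]
(340, 88) [ 756. -214.  133.]
-4 [-8.13761973e-01  2.63863359e-01  1.91730730e+00 -4.44089210e-16
  9.60421998e-01  8.26847523e-01] [-3.92143102e-01  3.53204907e-01  1.47376741e+00 -4.44089210e-16
  1.31462034e+00  1.24846639e+00]
176 [-0.81376197  0.26386336  1.9173073   0.          0.960422   -2.31474513] [-0.3921431   0.35320491  1.47376741  0.          1.31462034 -1.89312626]
86 [-0.78726325  0.47751363  1.61641962  0.          1.0476594  -0.71745008] [-0.3921431   0.35320491  1.47376741  0.          1.31462034 -0.32232993]
-94 [-7.87263246e-01  4.77513633e-01  1.61641962e+00 -4.44089210e-16
  1.04765940e+00  2.42414258e+00] [-3.92143102e-01  3.53204907e-01  1.47376741e+00 -4.44089210e-16
  1.31462034e+00  2.81926272e+00]
```

Run:
```python
import cv2
a=cv2.imread("pics/top0.png")[115:190,245:350]
b=cv2.imread("pics/side0.png")[150:270,290:385]
cv2.imwrite("pics/jz.png",cv2.hconcat([cv2.resize(a,(420,300),interpolation=0),cv2.resize(b,(380,480),interpolation=0)[:300]]) )
```

```text
(no output)
```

View pics/jz.png

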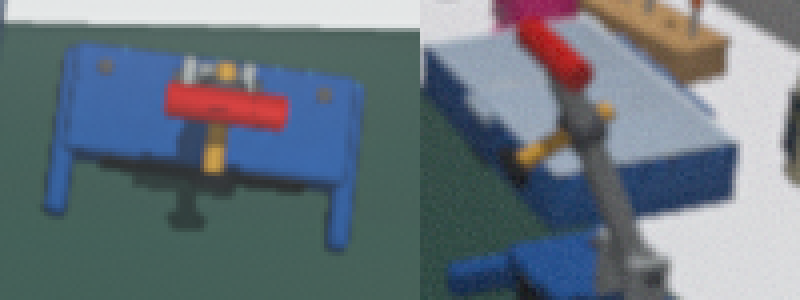

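The crop shows the fence's top corners at (262.5,126), (335.5,135), (332,161) and (261.5,152.5), and the cheek tips at (258.5,168) and (329.5,177.5).

Run:
```python
from h import *
F=plane("top",[(262.5,126),(335.5,135),(332,161),(261.5,152.5)],30)[:,:2]
C=plane("top",[(258.5,168),(329.5,177.5)],22)[:,:2]
P=np.vstack([F,C]); M=np.array([[112,75],[112,-75],[50,-75],[50,75],[20,75],[20,-75.]])
mc,pc=M.mean(0),P.mean(0);U,S,V=np.linalg.svd((M-mc).T@(P-pc));R=(U@V).T
o=pc-R@mc;print("origin",o,"yaw",np.degrees(np.arctan2(R[1,0],R[0,0])));print((P-(M@R.T+o)).round(1))
# handle ends in the top picture, in the jig frame, from depth
z=np.load("top0.npz")
for n in("top","side"):
    z=np.load(n+"0.npz");X=cloud(n,z["d"]);H=hsv(z["p"])
    r=((H[...,0]<6)|(H[...,0]>174))&(H[...,1]>150)&(X[...,0]>400)&(X[...,0]<700)&(abs(X[...,1]+110)<120)&(X[...,2]>60)
    q=np.c_[(X[r][:,:2]-o)@R,X[r][:,2]];print(n,np.percentile(q,[3,50,97],axis=0).round(1).tolist())
```

```text
origin [ 598.3838084  -131.72278195] yaw -6.5307490329541125
[[-1.7  3.4]
 [-1.9 -2. ]
 [ 2.6 -0.5]
 [ 1.8 -2.1]
 [ 0.3  0.5]
 [-1.1  0.7]]
top [[27.8, -22.1, 180.1], [33.0, 1.6, 183.9], [39.7, 25.2, 186.4]]
side [[26.4, -27.6, 176.3], [30.0, -9.0, 183.0], [35.8, 21.1, 185.7]]
```

```bash
cat >> h.py <<'E'
O=np.array([598.4,-131.7]);Y=np.radians(-6.5);R=np.array([[np.cos(Y),-np.sin(Y)],[np.sin(Y),np.cos(Y)]])
W=lambda x,y,z:[*(O+R@[x,y]),z]
J=lambda p:(np.asarray(p)-O)@R
A=lambda deg:[np.pi,0,np.radians(deg)]
def look(name=None):
    p,d=robot.get_image("top"); b=board(p)
    if name: cv2.imwrite(f"pics/{name}.png",p[:,:,::-1])
    o=robot.observe();print("t",round(o["time_s"],1),"tcp",o["position"].round(1),"F",o["wrist_force"].round(1),"board",b,"jig xy",J(b[:2]).round(1)); return b
E
python3 - <<'E'
from h import *
robot.move_straight([300,200,200],v=250); robot.grip(0.5)
a=np.radians(3.5);u=np.array([np.cos(a),np.sin(a)]);b=np.array([485.5,-274.5])
s=b-u*(50+9+10)
robot.reach([*s,90],A(3.5)); robot.move_straight([*s,9],v=80)
print(robot.observe()["position"])
print(robot.move_straight([*(s+u*9),9],v=20,stop_force=5))
j=J(b); print(robot.move_straight(W(-62-59,j[1],9),v=30,attitude=A(-6.5),stop_force=5))
look("p1")
E
```

```text
[ 416.97830966 -279.08016804    9.47936367]
False
False
t 7.5 tcp [ 460.7 -271.8    9.1] F [-0.9  0.3  0.7] board [ 542.9 -238.8   60.7  109.9   50.9] jig xy [ -43.  -112.7]
```

View pics/p1.png

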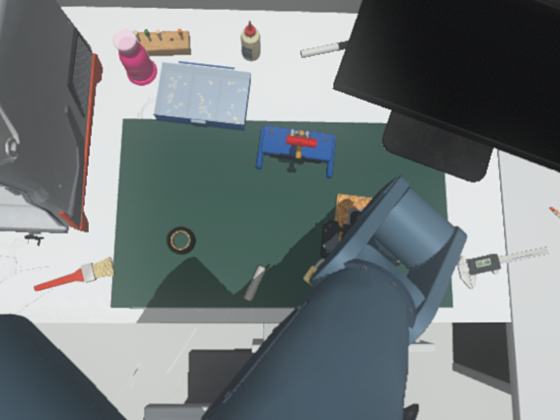

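The arm hides the board in this view, so I'll back off to the hover for the sideways push and look from both cameras.

Run:
```python
from h import *
q=robot.observe()["position"]; robot.move_straight([*(q[:2]-R@[12,0]),9],v=80); robot.move_straight([*(q[:2]-R@[14,0]),70],v=150)
robot.reach(W(-62,-260,100),A(83.5)); look("p2")
p,d=robot.get_image("side"); cv2.imwrite("pics/s2.png",p[:,:,::-1]); b=board(p,"side");print("side",b,J(b[:2]))
a=cv2.hconcat([cv2.imread("pics/p2.png")[100:320,230:480],cv2.imread("pics/s2.png")[180:400,180:430]]);cv2.imwrite("pics/c2.png",cv2.resize(a,None,fx=1.6,fy=1.6))
```

```text
t 9.8 tcp [ 507.1 -382.5   99.3] F [-0.3 -0.3  0.7] board [ 520.5 -277.9  120.3   99.    83.4] jig xy [ -60.8 -154.1]
side [ 517.2 -284.7  125.2  101.1   83.4] [ -63.35794297 -161.20859488]
```

View pics/c2.png

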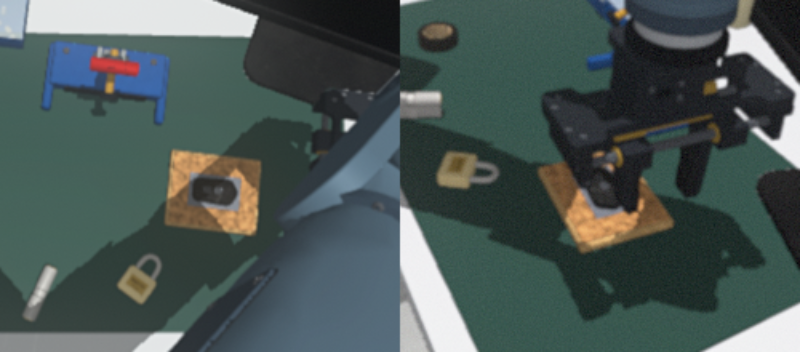

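The board is square to the jig at jig (-61,-154), as planned. Next is the sideways push.

Run:
```python
from h import *
robot.move_straight(W(-73,-245,9),v=120)
print(robot.move_straight(W(-73,-224,9),v=20,stop_force=5))
print(robot.move_straight(W(-73,-70,9),v=35,stop_force=5)); print(robot.observe()["wrist_force"])
robot.move_straight(W(-73,-82,9),v=60); robot.move_straight(W(-75,-90,70),v=120)
robot.reach(W(-150,-120,100),A(-6.5)); look("p3")
p,d=robot.get_image("side"); b=board(p,"side");print("side",b,J(b[:2]))
```

```text
False
False
[ 1.52854301 -0.06030892 -0.46725209]
t 18.9 tcp [ 435.8 -233.8   99.6] F [ 1.2 -0.  -0.6] board [ 538.  -122.7  118.7   98.9   83.4] jig xy [-61.    2.1]
side [ 532.8 -150.8   86.   103.7   85.4] [-63.01613235 -26.40335327]
```

Run:
```python
from h import *
robot.move_straight(W(-134,2,60),v=150);robot.move_straight(W(-134,2,9),v=100)
print(robot.move_straight(W(-122,2,9),v=20,stop_force=4))
print(robot.move_straight(W(-66,1.5,9),v=30,stop_force=4))
f0=robot.observe()["wrist_force"]
print(robot.move_straight(W(-52,1.5,9),v=8,stop_force=3)); o=robot.observe();print(f0,o["wrist_force"],J(o["position"][:2]))
q=J(o["position"][:2]);robot.move_straight(W(q[0]-12,q[1],9),v=60);robot.move_straight(W(q[0]-60,q[1],110),v=150)
robot.reach(W(-60,-170,200),A(-6.5)); robot.grip(0.0); look("p4")
p,d=robot.get_image("side"); cv2.imwrite("pics/s4.png",p[:,:,::-1])
a=cv2.hconcat([cv2.imread("pics/p4.png")[100:320,230:480],cv2.imread("pics/s4.png")[100:320,230:480]]);cv2.imwrite("pics/c4.png",cv2.resize(a,None,fx=1.6,fy=1.6))
```

```text
False
False
True
[ 0.6043249  -0.34933609  0.52751417] [0.2389851  0.5331954  0.36192085] [-59.28906728   1.78149785]
t 27.3 tcp [ 519.5 -293.9  200. ] F [-0.5 -0.1 -0.3] board [ 605.  -130.7  118.7  110.7   83.3] jig xy [6.4 1.7]
```

View pics/c4.png

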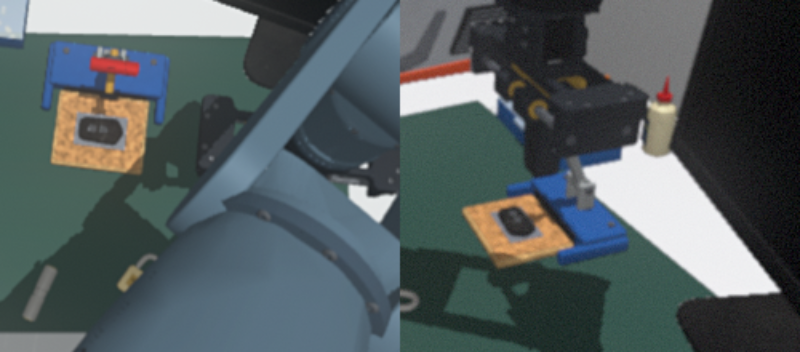

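The board is against the fence, with about 3 N felt at board x≈0, and it is centred and square. The hold-down is still raised, so I'll press it down along its arc.

```bash
cat >> h.py <<'E'
def P(t): return W(86-130*np.cos(t)+8*np.sin(t)+9.5,0,59+130*np.sin(t)+8*np.cos(t))
E
python3 - <<'E'
from h import *
robot.move_straight(W(-60,-170,255),v=150)
p=P(1.33); robot.move_straight([p[0],p[1],255],v=150); robot.move_straight([p[0],p[1],P(1.25)[2]],v=60)
for t in np.arange(1.22,0.09,-0.1):
    robot.move_straight(P(t),v=40)
    o=robot.observe(); print(round(t,2),o["wrist_force"].round(1),(o["position"]-P(t)).round(1))
E
```

```text
1.22 [ 0.1 -0.5  0.7] [-0.1 -0.   0.2]
1.12 [ 1.2 -0.2 -0.4] [-0.1 -0.   0.1]
1.02 [ 0.8 -0.1 -0.5] [-0.7  0.1 -0.3]
0.92 [ 0.1 -0.3  0.1] [-0.6  0.1 -0.3]
0.82 [0.2 1.1 0.4] [-0.7  0.1 -0.4]
0.72 [0.2 0.2 0.1] [-0.7  0.1 -0.5]
0.62 [ 1.3 -0.  -0. ] [-0.7  0.2 -0.5]
0.52 [ 1.1  0.2 -0.3] [-0.6  0.1 -0.6]
0.42 [-0.8 -0.9 -0.4] [-0.6  0.1 -0.6]
0.32 [-0.2 -0.4  0. ] [-0.5  0.1 -0.6]
0.22 [-0.1  0.4  0. ] [-0.5  0.1 -0.6]
0.12 [-0.2 -0.1 -0.7] [-0.5  0.1 -0.6]
```

Run:
```python
from h import *
p,d=robot.get_image("side"); cv2.imwrite("pics/s5.png",p[:,:,::-1]); p,d=robot.get_image("top"); cv2.imwrite("pics/p5.png",p[:,:,::-1])
a=cv2.hconcat([cv2.imread("pics/p5.png")[80:300,200:450],cv2.imread("pics/s5.png")[100:320,230:480]]);cv2.imwrite("pics/c5.png",cv2.resize(a,None,fx=1.6,fy=1.6))
print(robot.observe()["time_s"])
```

```text
36.55
```

View pics/c5.png

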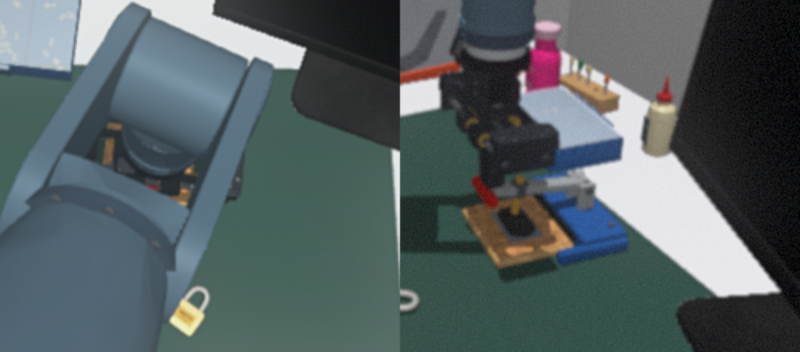

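The hold-down has followed down to about 0.1 rad, and the foot is over the fob. I'll finish the press, retreat and check.

Run:
```python
from h import *
for t in(0.06,0.0):
    robot.move_straight(P(t),v=15); o=robot.observe(); print(t,o["wrist_force"].round(1),(o["position"]-P(t)).round(1))
p=P(0); robot.move_straight([p[0],p[1],110],v=60); robot.move_straight([p[0]-150,p[1]-100,230],v=150)
robot.reach([380,-330,250],A(-6.5)); b=look("p6")
for n in("top","side"):
    p,d=robot.get_image(n); X=cloud(n,d);H=hsv(p)
    r=((H[...,0]<6)|(H[...,0]>174))&(H[...,1]>150)&(X[...,0]>450)&(X[...,0]<600)&(abs(X[...,1]+120)<60)&(X[...,2]>40)&(X[...,2]<120)
    q=np.c_[J(X[r][:,:2]),X[r][:,2]];print(n,r.sum(),np.percentile(q,[3,50,97],axis=0).round(1).tolist())
    cv2.imwrite(f"pics/{n}6.png",p[:,:,::-1])
a=cv2.hconcat([cv2.imread("pics/top6.png")[100:300,230:430],cv2.imread("pics/side6.png")[150:300,280:430].repeat(1,0) if 0 else cv2.resize(cv2.imread("pics/side6.png")[150:290,270:410],(200,200))]);cv2.imwrite("pics/c6.png",cv2.resize(a,None,fx=2,fy=2))
```

```text
0.06 [-0.3  1.1  3. ] [ 0.1 -0.1  0. ]
0.0 [0.6 0.9 3.2] [ 0.2 -0.1  0. ]
t 40.9 tcp [ 380.  -329.4  249.3] F [-1.2  0.6  0.1] board [ 599.8 -130.2  118.3  100.3   83.4] jig xy [1.2 1.6]
top 183 [[-49.4, -21.6, 60.4], [-43.6, 2.0, 64.6], [-36.1, 26.3, 67.7]]
side 152 [[-50.2, -27.6, 58.8], [-45.3, -6.5, 64.8], [-37.5, 22.7, 67.2]]
```

View pics/c6.png

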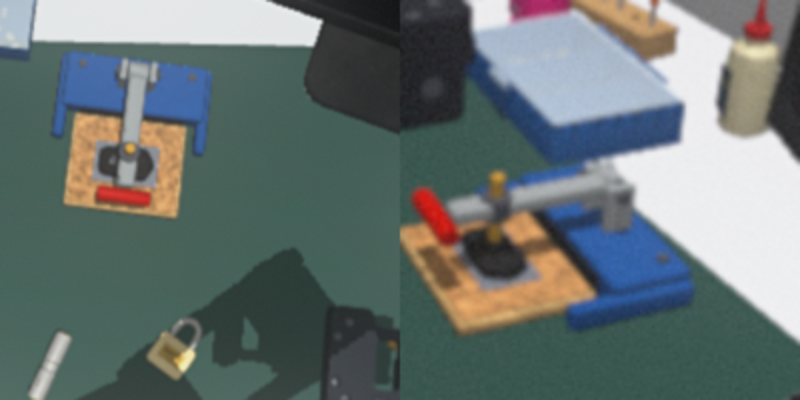

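The handle top is at about 67 mm, so the arm is level. The foot is on the fob, and the board is square at jig (1,2). Nothing is touching the robot, so I'm handing in.

```bash
python3 -c "
from plant import robot
print(robot.sign_off())"
```

```text
the job is handed in; nothing more can be done
None
```

I handed the job in at about 41 s; the hand-in returned no verdict. By the cameras, the board is square against the fence and centred to about 2 mm, and the hold-down arm is level with its foot on the fob. The foot's travel was not measured directly, and the robot is clear of everything.

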